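# Fetch the slide box from behind the stain bottles

### The job

The blue slide box is wanted at the microscope, but three stain bottles stand in front of it: first move all three bottles, standing, into the steel tray, leaving the box where it is until they are there. Then lay the slide box flat, lengthways and released inside the white outline on the black mat, and only then put each bottle back, standing wholly on the disc of its own cap colour. Do not knock a bottle over, and leave the small glass beaker where it stands.

Things in the scene. Friction and masses are not known exactly. Their poses are not given: they have to be found in the camera images.
- bottle_red: Amber glass stain bottle with a red screw cap and a red band on its white label; a loose upright round body 40 mm in diameter up to 78 mm, tapering to the cap, 32 mm in diameter, from 90 to 122 mm height; about 130 g. Origin at the centre of its underside, z up along its axis; its yaw means nothing. It starts on its own disc.
- bottle_yellow: Amber glass stain bottle with a yellow screw cap and a yellow band on its white label; a loose upright round body 40 mm in diameter up to 78 mm, tapering to the cap, 32 mm in diameter, from 90 to 122 mm height; about 130 g. Origin at the centre of its underside, z up along its axis; its yaw means nothing. It starts on its own disc.
- bottle_green: Amber glass stain bottle with a green screw cap and a green band on its white label; a loose upright round body 40 mm in diameter up to 78 mm, tapering to the cap, 32 mm in diameter, from 90 to 122 mm height; about 130 g. Origin at the centre of its underside, z up along its axis; its yaw means nothing. It starts on its own disc.
- disc_red: Flat red disc, 64 mm in diameter, 4 mm thick, fixed on a white board 190 (x) by 240 (y) by 8 mm thick that lies fixed on the bench; the red-capped bottle belongs here. Origin at the centre of its underside (8 mm above the bench; its top is at 12 mm); x points to the back of the board, where the slide box lies, y along the row of three discs, whose centres are 76 mm apart; any colour may be in any place of the row. All three discs have the same yaw.
- disc_yellow: Flat yellow disc, 64 mm in diameter, 4 mm thick, fixed on a white board 190 (x) by 240 (y) by 8 mm thick that lies fixed on the bench; the yellow-capped bottle belongs here. Origin at the centre of its underside (8 mm above the bench; its top is at 12 mm); x points to the back of the board, where the slide box lies, y along the row of three discs, whose centres are 76 mm apart; any colour may be in any place of the row. All three discs have the same yaw.
- disc_green: Flat green disc, 64 mm in diameter, 4 mm thick, fixed on a white board 190 (x) by 240 (y) by 8 mm thick that lies fixed on the bench; the green-capped bottle belongs here. Origin at the centre of its underside (8 mm above the bench; its top is at 12 mm); x points to the back of the board, where the slide box lies, y along the row of three discs, whose centres are 76 mm apart; any colour may be in any place of the row. All three discs have the same yaw.
- slide_box: Closed blue plastic box for microscope slides with a white label on top, 36 (x) by 90 (y) by 30 mm high, loose, about 110 g, lying on the white board (top 8 mm above the bench) behind the row of bottles, about 85 mm back from the row's line. Origin at the centre of its underside; y along its length, z up.
- tray: Empty stainless steel tray, fixed, open at the top, 150 (x) by 236 (y) mm outside, walls 4 mm thick and 18 mm high; inner floor about 4 mm above the bench. Origin at the centre of its underside, y along its length. The three bottles fit in a row along y, 70 mm apart.
- mat: Black rubber mat beside the microscope, fixed, 150 (x) by 96 (y) by 3 mm, with a thin white rectangular outline whose inside is 120 (x) by 66 mm (y), about the mat's centre. Origin at the centre of its underside, x along its length. The slide box's length goes along x, either way round.
- beaker: Small empty glass beaker standing loose on the bench, 52 mm in diameter, 60 mm high, 60 g; not part of the job and to be left alone. Origin at the centre of its underside, z up.
Not all that is in view belongs to the job. What is shaped like the bottle_yellow but turquoise is not meant. What is shaped like the bottle_red but turquoise is not meant.

How it is judged:
By the outcome, as a careful person would: the job done as asked, in the order asked, and still so for the second after the job is handed in, with the robot touching nothing.
It also fails if it takes over 136 s, if anything falls off the work surface, if the arm or the gripper's body presses on something with over 40 N, if the wrist force passes 120 N, or if a joint passes its speed limit or range.

### The arm

A 6-joint arm with a two-finger parallel gripper is mounted at the origin on the work surface. World frame = base frame: x ahead of the robot, y to its left, z up, the work surface at z = 0. Lengths are in m, angles in rad, forces in N, time in s.
With the tool pointing down it reaches from about 0.35 to 0.95 m from the base axis. Payload 17.4 kg.
Tool frame: the origin (TCP) lies at the very end of the fingers, on their centre line; the grasp point (between the pads) lies behind it (grip_depth is the z of the grasp point in the tool frame, in m); z points along the fingers, y is the line along which they close (so a half turn about z gives the same grasp; the last joint's range is limited). The gripper opens to 93 mm and grips with 3 to 60 N. Pads are 15 mm wide; open, the fingers measure 128 mm over their backs; the gripper's body (75 mm by 188 mm) begins 65 mm behind the grasp point.
Start: joints at [-0.038, 0.116, 1.442, -0, 1.584, -0.038], TCP at [0.675, -0, 0.219] pointing down, gripper open.
Joint ranges: [-2.83, 2.83], [-0.83, 2.19], [0.07, 2.5], [-1.14, 4.28], [0.01, 3], [-2.97, 2.97]. Speed limits (rad/s): [1.89, 1.89, 2.22, 3.14, 3.14, 3.14].

### API

Orientations are given as a unit quaternion [x, y, z, w].
In Python, from cell import * gives the robot as it stands. The module is installed in compiled form; this text tells all that it offers.
- The arm moves only by the tool carry_out, never from a script. Its argument "targets" is a list of rows, each a list of 2 entries, a list of its own where there are three numbers: the shift along the tool's x, y, z in units of 25 mm (1.0 is 25 mm), then the turn, a rotation vector about the tool's x, y, z in units of 8 degrees (1.0 is 8 degrees). A call has exactly 5 rows; each row is the pose to reach, as a shift and turn from the pose commanded when the call began, along the tool's axes at that moment; what a row does not reach only later rows make up. A row lasts 1/10 s, in which the tool goes at most 50 mm and 8.59 degrees, less where a joint would pass 70% of its speed; a pose out of reach is approached as far as the arm can. A call with a gripper value outside its range is refused whole. "hand" is the opening, from 0 (shut) to 1 (fully open), set as the call begins (left out, the last holds). The fingers move at their own pace and stop on an object; the grip force is fixed at half the most. Time passes only in rows, so rows that repeat a pose let the fingers close, or fill a call up. It gives the time, the measured TCP pose, the force, the opening and the grip force at its end, in the units of the state.
- get_obs(): the state, without advancing time (a new reading comes with each control period).
- get_image(name): name is "scene" or "side" or "wrist"; returns a dict with "img" (480x640x3 uint8, red, green, blue), "vertical_fov" (degrees; the focal length in pixels is half the picture's height over the tangent of half this angle, whatever the lens; pixels are square), "cx", "cy" (the principal point, pixels), "R" (3x3) and "t" (3): a world point X has camera coordinates R X + t. Camera axes: x right, y down, z forward; pixel columns grow to the right and rows downward; lengths in m; the calibration is good to about 2 mm. A picture is of the moment at which its call begins. There is no depth.
- finish_job(): hands the job in; it is judged then, once.
The state is a dict: "clock": time; "joints": joint angles; "dq": joint speeds; "joint_efforts": joint torques, N m; "ee_pos": TCP position; "eef_rot": TCP orientation; "ft_force": force on the tool from outside, world axes, zero at the start; "torque": the same for the moment, N m; "width": finger opening in m; "grip_force": force on a finger pad.
Only numpy, scipy, OpenCV 4.12 (cv2) and the standard library are available. Lean on these libraries where they do the work, as an engineer would, in place of code of your own. Each camera call takes 0.05 s, during which the arm holds its last target. There are 200 camera calls.

## Working session

There is one attempt and no reset: what is moved stays moved. The work goes in short steps, Python scripts to look and compute and a tool call to move; the robot and the scene stay as the last step left them, time stands still between calls to the robot, and variables do not carry over. Pictures are saved under pics/ and viewed, at most 14 in all, crops included, and the job is handed in when it is done.

Besides the shell and the picture viewer there is one more tool, called after "Request:" as name(argument=value, ...) on one line, values as JSON. carry_out: Moves the arm, as the interface text tells. Its arguments: {"type":"object","properties":{"targets":{"type":"array"},"hand":{"type":"number"}},"required":["targets"]}

```bash
mkdir -p pics
cat > h.py <<'E'
import numpy as np, cv2
from cell import *
def grab(n,tag):
    d=get_image(n); cv2.imwrite(f'pics/{tag}.png',d['img'][:,:,::-1]); return d
def ray(d,u,v,z):
    f=240/np.tan(np.radians(d['vertical_fov'])/2)
    R=np.array(d['R']);t=np.array(d['t'])
    c=-R.T@t; r=R.T@np.array([(u-d['cx'])/f,(v-d['cy'])/f,1])
    return c+r*(z-c[2])/r[2]
def proj(d,X):
    f=240/np.tan(np.radians(d['vertical_fov'])/2)
    p=np.array(d['R'])@np.array(X)+np.array(d['t']); return p[0]/p[2]*f+d['cx'],p[1]/p[2]*f+d['cy']
E
python3 - <<'E'
from h import *
import pickle
D={n:grab(n,n+'0') for n in ('scene','side','wrist')}
pickle.dump(D,open('d0.pkl','wb'))
for n,d in D.items(): print(n,d['vertical_fov'],d['cx'],d['cy'],-np.array(d['R']).T@np.array(d['t']))
o=get_obs(); print({k:o[k] for k in('clock','ee_pos','eef_rot','width')}); 
import cell; print([x for x in dir(cell) if x[0]!='_'])
E
```

```text
scene 45.29831415033638 321.3777663700195 240.6502754237733 [1.08453808 0.95394056 0.8781795 ]
side 54.993507183254586 323.1741016808066 240.9340319306885 [ 0.17027736 -0.68749789  0.64367423]
wrist 61.83337501082676 318.10061548282295 244.6853478863347 [0.67526642 0.0776611  0.3840859 ]
{'clock': 0.15, 'ee_pos': array([ 6.74876624e-01, -2.66423625e-06,  2.18109973e-01]), 'eef_rot': array([ 7.07093481e-01,  7.07119963e-01, -2.78216688e-04, -2.99581920e-04]), 'width': 0.092863482953838}
['IKError', 'finish_job', 'get_image', 'get_obs', 'grip_depth']
```

View pics/scene0.png

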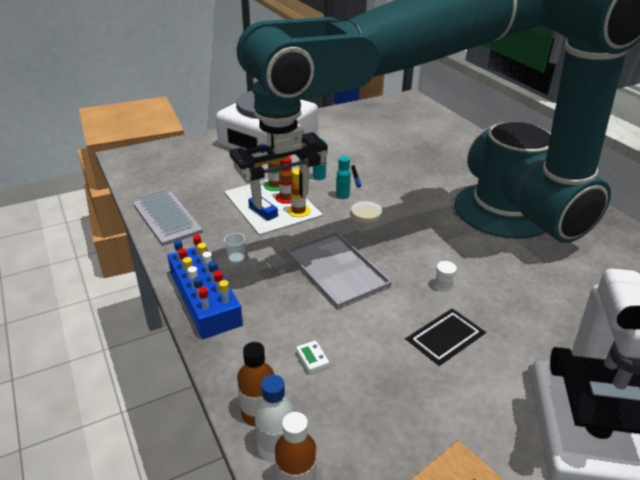

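View pics/side0.png

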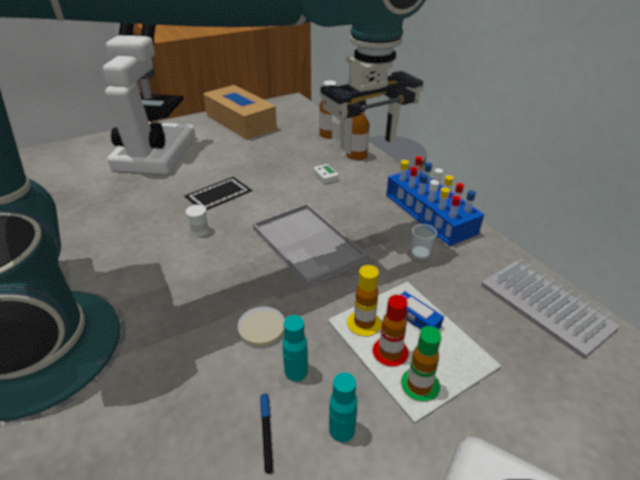

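View pics/wrist0.png

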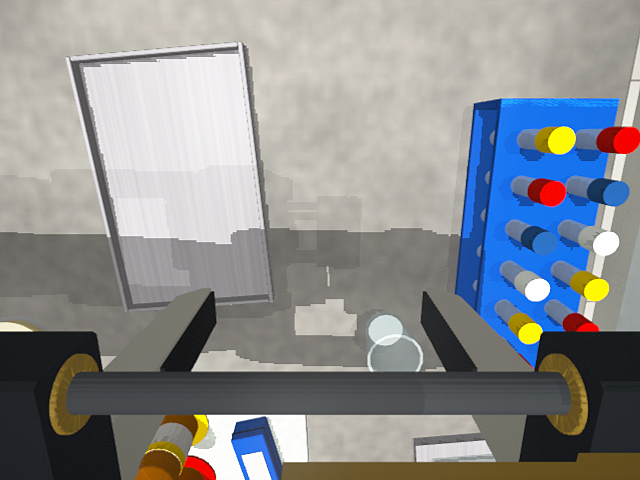

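The scene view shows the mat at (446,336), the tray at (340,270), and the board at (272,205) with the bottles yellow, red, green from the near side. In the side view the caps are at yellow (369,272), red (398,303) and green (429,336), the box at (420,312) and the beaker at (423,240). The wrist view shows the tray at (170,180) and the beaker at (390,345).

```bash
cat > m.py <<'E'
from h import *
import pickle
D=pickle.load(open('d0.pkl','rb'))
d=D['side']; hsv=cv2.cvtColor(d['img'],cv2.COLOR_RGB2HSV)
roi=np.zeros((480,640),np.uint8); roi[255:420,330:500]=1
for n,(lo,hi),(a,b,c,e) in [('yellow',(22,32),(262,292,355,385)),('red',(0,6),(294,322,384,410)),('green',(50,75),(326,356,414,445))]:
    m=((hsv[...,0]>=lo)&(hsv[...,0]<=hi)&(hsv[...,1]>150)).astype(np.uint8)
    sub=m[a:b,c:e]; ys,xs=np.nonzero(sub)
    u,v=(xs.min()+xs.max())/2+c,(ys.min()+ys.max())/2+a
    # disc blob
    print(n,'cap',u,v,ray(d,u,v,.116).round(3))
    ms=m.copy(); ms[:b+5]=0; ms[:,:c-20]=0; ms[:,e+20:]=0
    ys,xs=np.nonzero(ms*roi); 
    l,r=xs.min(),xs.max(); print('  disc x-extent',l,r,ys.max(), ray(d,l,ys[xs==l].mean(),.012).round(3),ray(d,r,ys[xs==r].mean(),.012).round(3))
# board
m=((hsv[...,1]<40)&(hsv[...,2]>185)).astype(np.uint8)*roi
m=cv2.morphologyEx(m,cv2.MORPH_OPEN,np.ones((3,3)))
cs=np.vstack([c for c in cv2.findContours(m,0,2)[0] if cv2.contourArea(c)>300])
h=cv2.convexHull(cs)[:,0]; P=np.array([ray(d,u,v,.008)[:2] for u,v in h],np.float32)
print('board',cv2.minAreaRect(P))
# mat both views
for n,(a,b,c,e) in [('side',(170,215,180,258)),('scene',(300,370,400,495))]:
    d2=D[n]; g=d2['img'][a:b,c:e].max(2); m=(g<60).astype(np.uint8)
    c_=np.vstack([k for k in cv2.findContours(m,0,2)[0] if cv2.contourArea(k)>60])[:,0]+[c,a]
    print('mat',n,cv2.minAreaRect(np.array([ray(d2,u,v,.003)[:2] for u,v in c_],np.float32)))
# box blue, both
for n,(a,b,c,e) in [('side',(285,335,385,450)),('scene',(190,225,240,285))]:
    d2=D[n]; hs=cv2.cvtColor(d2['img'],cv2.COLOR_RGB2HSV)[a:b,c:e]
    m=((hs[...,0]>100)&(hs[...,0]<125)&(hs[...,1]>150)).astype(np.uint8); ys,xs=np.nonzero(m)
    pts=np.array([ray(d2,u+c,v+a,.038)[:2] for u,v in zip(xs,ys)],np.float32)
    print('box',n,len(xs),xs.min()+c,xs.max()+c,ys.min()+a,ys.max()+a,cv2.minAreaRect(pts))
# tray: wrist view
d2=D['wrist']
print('tray top corners',[ray(d2,u,v,.018).round(3) for u,v in [(68,58),(242,43),(272,300),(126,309)]])
print('beaker',ray(d2,395,355,.06).round(3))
s=D['side']; print('turq',[ray(s,u,v,.116).round(3) for u,v in[(294,328),(344,386)]])
for u,v in[(423,252)]: print('beaker',ray(s,u,v,0).round(3))
print('whitecup',ray(s,197,230,0))
E
python3 m.py
```

```text
yellow cap 368.5 278.0 [ 0.522 -0.235  0.116]
  disc x-extent 348 381 335 [ 0.493 -0.224  0.012] [ 0.542 -0.258  0.012]
red cap 396.5 307.5 [ 0.521 -0.313  0.116]
  disc x-extent 373 407 365 [ 0.497 -0.298  0.012] [ 0.542 -0.332  0.012]
green cap 428.5 341.0 [ 0.522 -0.389  0.116]
  disc x-extent 402 438 400 [ 0.501 -0.373  0.012] [ 0.543 -0.41   0.012]
board ((0.5652866959571838, -0.31185197830200195), (0.18611450493335724, 0.2356751263141632), 2.6167337894439697)
mat side ((0.44219842553138733, 0.320355623960495), (0.10926109552383423, 0.05279659479856491), 11.079329490661621)
mat scene ((0.4471564292907715, 0.3208938241004944), (0.14750221371650696, 0.09358805418014526), 11.373491287231445)
box side 349 403 442 292 327 ((0.5973626971244812, -0.2845214903354645), (0.05089619755744934, 0.09452388435602188), 14.010259628295898)
box scene 223 249 276 198 219 ((0.6193760633468628, -0.2548046410083771), (0.052206799387931824, 0.11236196756362915), 13.833319664001465)
tray top corners [array([0.465, 0.135, 0.018]), array([0.612, 0.146, 0.018]), array([ 0.629, -0.085,  0.018]), array([ 0.483, -0.095,  0.018])]
beaker [ 0.745 -0.121  0.06 ]
turq [array([ 0.363, -0.271,  0.116]), array([ 0.375, -0.392,  0.116])]
beaker [ 0.75  -0.126  0.   ]
whitecup [0.34551599 0.19448005 0.        ]
```

Request:
carry_out(targets=[[[-1.6,-0.46,-0.32],[0,0,0]],[[-3.2,-0.92,-0.64],[0,0,0]],[[-4.8,-1.38,-0.96],[0,0,0]],[[-6.4,-1.84,-1.28],[0,0,0]],[[-8,-2.3,-1.6],[0,0,0]]], hand=1)

```text
clock: 0.65
ee_pos: [0.6167, -0.2014, 0.2588]
eef_rot: [0.707, 0.707, -0.0, -0.0]
ft_force: [0.6, 0.4, 0.4]
width: 0.0933
grip_force: 0.0
```

Request:
carry_out(targets=[[[-1.6,-0.46,-0.32],[0,0,0]],[[-3.2,-0.92,-0.64],[0,0,0]],[[-4.8,-1.38,-0.96],[0,0,0]],[[-6.4,-1.84,-1.28],[0,0,0]],[[-8,-2.3,-1.6],[0,0,0]]])

```text
clock: 1.15
ee_pos: [0.5592, -0.4015, 0.2988]
eef_rot: [0.707, 0.707, -0.0, -0.0]
ft_force: [1.0, 0.2, 0.2]
width: 0.093
grip_force: 0.0
```

Run:
```python
from h import *
import pickle
d=grab('wrist','w1'); pickle.dump(d,open('w1.pkl','wb'))
o=get_obs(); print(grip_depth,o['clock'],o['ee_pos'],o['eef_rot'],o['dq'].round(3))
s=pickle.load(open('d0.pkl','rb'))
print(ray(s['scene'],540,460,0.03),ray(s['side'],110,165,.0))
```

```text
-0.0188 1.2 [ 0.55740931 -0.40662175  0.29957188] [ 7.08195946e-01  7.06015207e-01 -8.40029530e-04  5.69288205e-04] [ 0.058 -0.023  0.04   0.006 -0.025  0.099]
[0.50183035 0.63959064 0.03      ] [0.22757675 0.61175967 0.        ]
```

View pics/w1.png

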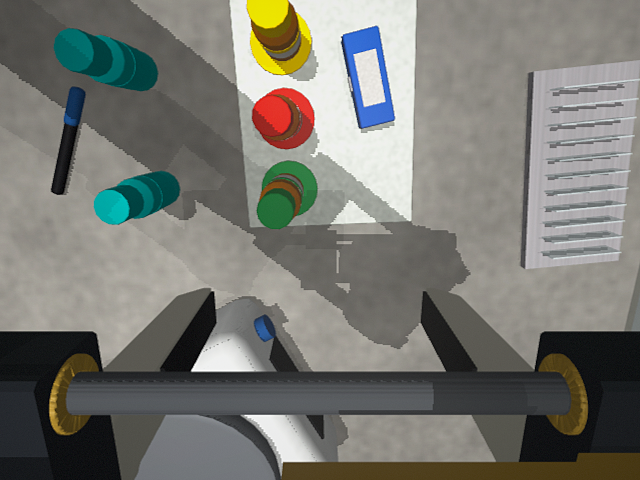

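The wrist view shows the caps at yellow (268,15), red (278,118) and green (277,208). The box top is at (367,78), tilted about 8° in the image.

Run:
```python
from h import *
import pickle
d=pickle.load(open('w1.pkl','rb')); s=pickle.load(open('d0.pkl','rb'))['side']
hsv=cv2.cvtColor(d['img'],cv2.COLOR_RGB2HSV); H,S,V=cv2.split(hsv)
def mask(lo,hi,box,v0=60):
    a,b,c,e=box; m=np.zeros((480,640),np.uint8); m[a:b,c:e]=((H>=lo)&(H<=hi)&(S>140)&(V>v0))[a:b,c:e]; return m
# box top quad
m=mask(100,125,(15,140,330,410)); c=max(cv2.findContours(m,0,2)[0],key=cv2.contourArea)
for z in (.038,): print('box',cv2.minAreaRect(np.array([ray(d,u,v,z)[:2] for u,v in c[:,0]],np.float32)))
# discs: fit circle to mask on far side; caps by eye
for n,lo,hi,bx in [('yellow',22,32,(0,90,235,330)),('red',0,6,(80,160,240,330)),('green',50,75,(150,235,240,330))]:
    m=mask(lo,hi,bx); c=max(cv2.findContours(m,0,1)[0],key=cv2.contourArea)[:,0]
    P=np.array([ray(d,u,v,.012)[:2] for u,v in c])
    # RANSAC circle of radius 32mm
    best=(0,)
    rng=np.random.default_rng(0)
    for _ in range(3000):
        i,j=rng.choice(len(P),2,0); q=(P[i]+P[j])/2; w=P[j]-P[i]; L=np.hypot(*w)
        if L<.02 or L>.064: continue
        for sg in (1,-1):
            o=q+sg*np.array([-w[1],w[0]])/L*np.sqrt(.032**2-L*L/4)
            k=(abs(np.hypot(*(P-o).T)-.032)<.0012).sum()
            if k>best[0]: best=(k,o)
    print(n,'disc',best,len(P))
print('caps top',[ray(d,u,v,.134).round(3) for u,v in[(267,8),(272,117),(276,209)]])
print('turq top',[ray(d,u,v,.122).round(3) for u,v in[(75,50),(112,207)]])
for z in(0,.1,.2): print('instr',ray(d,245,297,z).round(3), ray(s,472,438,z).round(3))
```

```text
box ((0.6084479093551636, -0.2758985161781311), (0.03667347505688667, 0.08843480795621872), 13.519604682922363)
yellow disc (np.int64(103), array([ 0.51999021, -0.23679613])) 210
red disc (np.int64(118), array([ 0.52105452, -0.31298607])) 170
green disc (np.int64(37), array([ 0.49862442, -0.40754089])) 107
caps top [array([ 0.522, -0.238,  0.134]), array([ 0.523, -0.315,  0.134]), array([ 0.524, -0.388,  0.134])]
turq top [array([ 0.369, -0.264,  0.122]), array([ 0.38 , -0.389,  0.122])]
instr [ 0.467 -0.526  0.   ] [ 0.537 -0.495  0.   ]
instr [ 0.487 -0.483  0.1  ] [ 0.48  -0.525  0.1  ]
instr [ 0.507 -0.439  0.2  ] [ 0.423 -0.555  0.2  ]
```

Request:
carry_out(targets=[[[1.3,-0.31,0.8],[0,0,0]],[[2.6,-0.62,1.6],[0,0,0]],[[3.9,-0.93,2.4],[0,0,0]],[[5.2,-1.25,3.2],[0,0,0]],[[6.52,-1.56,3.96],[0,0,0]]])

```text
clock: 1.7
ee_pos: [0.5203, -0.2357, 0.1985]
eef_rot: [0.707, 0.707, -0.0, -0.0]
ft_force: [-0.3, 0.2, 0.7]
width: 0.0929
grip_force: 0.0
```

Request:
carry_out(targets=[[[0,0,0.8],[0,0,0]],[[0,0,2.0],[0,0,0]],[[0,0,3.4],[0,0,0]],[[0,0,4.8],[0,0,0]],[[0,0,5.48],[0,0,0]]])

```text
clock: 2.2
ee_pos: [0.5198, -0.2363, 0.0595]
eef_rot: [0.707, 0.707, -0.001, -0.002]
ft_force: [0.5, -0.1, 0.2]
width: 0.0932
grip_force: 0.0
```

Request:
carry_out(targets=[[[0,0,0],[0,0,0]],[[0,0,0],[0,0,0]],[[0,0,0],[0,0,0]],[[0,0,0],[0,0,0]],[[0,0,0],[0,0,0]]], hand=0)

```text
clock: 2.7
ee_pos: [0.5214, -0.2372, 0.0637]
eef_rot: [0.707, 0.707, 0.0, 0.001]
ft_force: [0.6, -0.1, -0.3]
width: 0.0575
grip_force: 0.0
```

Request:
carry_out(targets=[[[0,0,0],[0,0,0]],[[0,0,0],[0,0,0]],[[0,0,0],[0,0,0]],[[0,0,0],[0,0,0]],[[0,0,0],[0,0,0]]])

```text
clock: 3.2
ee_pos: [0.5211, -0.237, 0.0628]
eef_rot: [0.707, 0.707, 0.0, 0.0]
ft_force: [-0.5, -0.2, 1.3]
width: 0.0398
grip_force: 30.0
```

Request:
carry_out(targets=[[[0,0,-0.8],[0,0,0]],[[0,0,-2],[0,0,0]],[[0.5,0.03,-2],[0,0,0]],[[1.8,0.1,-2],[0,0,0]],[[3.28,0.2,-2],[0,0,0]]])

```text
clock: 3.7
ee_pos: [0.5256, -0.1543, 0.1119]
eef_rot: [0.708, 0.707, -0.0, -0.0]
ft_force: [0.3, 0.2, -0.6]
width: 0.0394
grip_force: 30.0
```

Request:
carry_out(targets=[[[1.4,0.09,0],[0,0,0]],[[2.8,0.18,0],[0,0,0]],[[4.2,0.27,0],[0,0,0]],[[5.6,0.36,0],[0,0,0]],[[7,0.44,0],[0,0,0]]])

```text
clock: 4.2
ee_pos: [0.5365, 0.0217, 0.1119]
eef_rot: [0.707, 0.707, -0.0, -0.0]
ft_force: [1.1, -1.5, -1.4]
width: 0.0394
grip_force: 30.0
```

Request:
carry_out(targets=[[[1.4,0.08,0],[0,0,0]],[[2.5,0.16,0],[0,0,0]],[[3,0.2,0],[0,0,0]],[[3,0.2,0.8],[0,0,0]],[[3,0.2,1.6],[0,0,0]]])

```text
clock: 4.7
ee_pos: [0.542, 0.0953, 0.0719]
eef_rot: [0.707, 0.707, 0.0, 0.0]
ft_force: [0.6, 0.1, -1.8]
width: 0.0394
grip_force: 30.0
```

Run:
```python
from h import *
import pickle
a=grab('side','s2'); b=grab('scene','c2'); pickle.dump((a,b),open('s2.pkl','wb'))
cv2.imwrite('pics/j2.png',cv2.resize(np.hstack([a['img'][180:400,200:500],b['img'][160:380,200:500]]),(800,293))[:,:,::-1])
o=get_obs(); print(o['ee_pos'],o['width'])
```

```text
[0.54040992 0.09465189 0.06957445] 0.039231237959697955
```

View pics/j2.png

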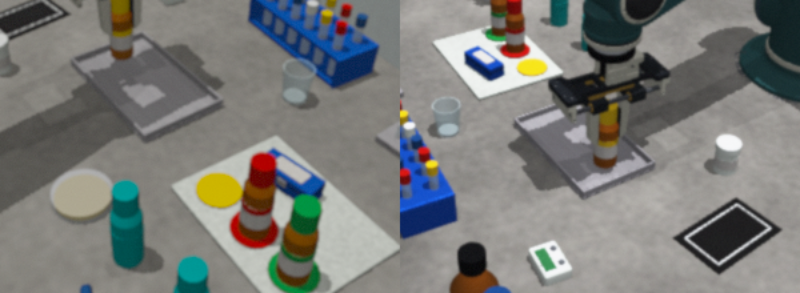

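Yellow hangs over the far half of the tray, left panel (122,50) and right panel (606,150). Red and green still stand on their discs.

Request:
carry_out(targets=[[[0,0,0.3],[0,0,0]],[[0,0,0.5],[0,0,0]],[[0,0,0.6],[0,0,0]],[[0,0,0.7],[0,0,0]],[[0,0,0.7],[0,0,0]]])

```text
clock: 5.3
ee_pos: [0.542, 0.0949, 0.0551]
eef_rot: [0.707, 0.707, -0.0, -0.0]
ft_force: [0.4, -0.3, -1.1]
width: 0.0391
grip_force: 30.0
```

Request:
carry_out(targets=[[[0,0,0],[0,0,0]],[[0,0,0],[0,0,0]],[[0,0,0],[0,0,0]],[[0,0,0],[0,0,0]],[[0,0,0],[0,0,0]]], hand=1)

```text
clock: 5.8
ee_pos: [0.542, 0.095, 0.0552]
eef_rot: [0.707, 0.707, 0.0, 0.0]
ft_force: [0.2, 0.4, 0.3]
width: 0.0748
grip_force: 0.0
```

Request:
carry_out(targets=[[[0,0,-0.6],[0,0,0]],[[0,0,-1.8],[0,0,0]],[[0,0,-3.2],[0,0,0]],[[0,0,-4.6],[0,0,0]],[[-0.6,0,-5.4],[0,0,0]]])

```text
clock: 6.3
ee_pos: [0.5425, 0.0808, 0.1946]
eef_rot: [0.707, 0.708, 0.002, 0.001]
ft_force: [-0.1, 0.1, 0.8]
width: 0.0932
grip_force: 0.0
```

Request:
carry_out(targets=[[[-1.5,-0.08,0],[0,0,0]],[[-3.1,-0.16,0],[0,0,0]],[[-4.7,-0.24,0],[0,0,0]],[[-6.3,-0.32,0],[0,0,0]],[[-7.9,-0.4,0],[0,0,0]]])

```text
clock: 6.8
ee_pos: [0.5317, -0.1191, 0.1916]
eef_rot: [0.707, 0.707, 0.0, 0.001]
ft_force: [0.9, 1.0, -0.4]
width: 0.093
grip_force: 0.0
```

Request:
carry_out(targets=[[[-1.6,-0.08,0],[0,0,0]],[[-3.2,-0.16,0],[0,0,0]],[[-4.8,-0.24,0],[0,0,0]],[[-6.4,-0.32,0],[0,0,0]],[[-7.86,-0.4,0],[0,0,0]]])

```text
clock: 7.3
ee_pos: [0.5216, -0.3159, 0.1915]
eef_rot: [0.707, 0.707, 0.0, 0.0]
ft_force: [0.0, -0.6, 0.9]
width: 0.0927
grip_force: 0.0
```

Request:
carry_out(targets=[[[0,0,0],[0,0,0]],[[0,0,1.4],[0,0,0]],[[0,0,2.8],[0,0,0]],[[0,0,4.2],[0,0,0]],[[0,0,5.1],[0,0,0]]])

```text
clock: 7.8
ee_pos: [0.5215, -0.313, 0.0611]
eef_rot: [0.707, 0.707, -0.0, -0.001]
ft_force: [0.7, -0.7, 0.9]
width: 0.0928
grip_force: 0.0
```

Request:
carry_out(targets=[[[0,0,0],[0,0,0]],[[0,0,0],[0,0,0]],[[0,0,0],[0,0,0]],[[0,0,0],[0,0,0]],[[0,0,0],[0,0,0]]], hand=0)

```text
clock: 8.3
ee_pos: [0.5224, -0.3142, 0.0638]
eef_rot: [0.707, 0.707, 0.0, 0.001]
ft_force: [0.1, 0.4, 0.2]
width: 0.0577
grip_force: 0.0
```

Request:
carry_out(targets=[[[0,0,0],[0,0,0]],[[0,0,0],[0,0,0]],[[0,0,0],[0,0,0]],[[0,0,0],[0,0,0]],[[0,0,0],[0,0,0]]])

```text
clock: 8.8
ee_pos: [0.5221, -0.3141, 0.0628]
eef_rot: [0.707, 0.707, 0.0, 0.0]
ft_force: [0.5, 0.3, 2.0]
width: 0.0393
grip_force: 30.0
```

Request:
carry_out(targets=[[[0,0,-0.8],[0,0,0]],[[0,0,-2],[0,0,0]],[[0.5,0.03,-2],[0,0,0]],[[1.8,0.1,-2],[0,0,0]],[[3.28,0.25,-2],[0,0,0]]])

```text
clock: 9.3
ee_pos: [0.5277, -0.2313, 0.1117]
eef_rot: [0.708, 0.707, -0.0, -0.0]
ft_force: [1.0, 0.3, -1.5]
width: 0.0393
grip_force: 30.0
```

Request:
carry_out(targets=[[[1.4,0.1,0],[0,0,0]],[[2.8,0.2,0],[0,0,0]],[[4.2,0.3,0],[0,0,0]],[[5.6,0.4,0],[0,0,0]],[[7,0.5,0],[0,0,0]]])

```text
clock: 9.8
ee_pos: [0.5402, -0.0553, 0.1118]
eef_rot: [0.707, 0.707, -0.0, -0.0]
ft_force: [-0.1, 0.4, -2.1]
width: 0.0392
grip_force: 30.0
```

Request:
carry_out(targets=[[[1.4,0.1,0],[0,0,0]],[[2.7,0.18,0],[0,0,0]],[[3.28,0.25,0],[0,0,0]],[[3.28,0.25,0.8],[0,0,0]],[[3.28,0.25,1.6],[0,0,0]]])

```text
clock: 10.3
ee_pos: [0.547, 0.0254, 0.0719]
eef_rot: [0.707, 0.707, 0.0, 0.0]
ft_force: [1.3, -0.2, -2.3]
width: 0.0391
grip_force: 30.0
```

Request:
carry_out(targets=[[[0,0,0.3],[0,0,0]],[[0,0,0.5],[0,0,0]],[[0,0,0.6],[0,0,0]],[[0,0,0.7],[0,0,0]],[[0,0,0.7],[0,0,0]]])

```text
clock: 10.8
ee_pos: [0.5472, 0.0249, 0.0554]
eef_rot: [0.707, 0.707, 0.0, 0.0]
ft_force: [-0.1, 0.4, -1.1]
width: 0.0395
grip_force: 30.0
```

Request:
carry_out(targets=[[[0,0,0],[0,0,0]],[[0,0,0],[0,0,0]],[[0,0,0],[0,0,0]],[[0,0,0],[0,0,0]],[[0,0,0],[0,0,0]]], hand=1)

```text
clock: 11.3
ee_pos: [0.547, 0.025, 0.0553]
eef_rot: [0.707, 0.707, 0.0, 0.0]
ft_force: [-0.5, 0.2, -0.7]
width: 0.0747
grip_force: 0.0
```

Request:
carry_out(targets=[[[0,0,-0.6],[0,0,0]],[[0,0,-1.8],[0,0,0]],[[0,0,-3.2],[0,0,0]],[[0,0,-4.6],[0,0,0]],[[-0.6,0,-5.4],[0,0,0]]])

```text
clock: 11.8
ee_pos: [0.5475, 0.0108, 0.1946]
eef_rot: [0.707, 0.708, 0.001, 0.001]
ft_force: [0.6, -1.2, 0.4]
width: 0.0929
grip_force: 0.0
```

Request:
carry_out(targets=[[[-1.5,-0.08,0],[0,0,0]],[[-3.1,-0.17,0],[0,0,0]],[[-4.7,-0.26,0],[0,0,0]],[[-6.3,-0.37,0],[0,0,0]],[[-7.9,-0.47,0],[0,0,0]]])

```text
clock: 12.3
ee_pos: [0.5349, -0.1891, 0.1916]
eef_rot: [0.707, 0.707, 0.0, 0.001]
ft_force: [0.5, 0.4, 0.1]
width: 0.0928
grip_force: 0.0
```

Request:
carry_out(targets=[[[-1.7,-0.08,0],[0,0,0]],[[-3.4,-0.17,0],[0,0,0]],[[-5.1,-0.26,0],[0,0,0]],[[-6.7,-0.37,0],[0,0,0]],[[-8.06,-0.47,0],[0,0,0]]])

```text
clock: 12.8
ee_pos: [0.523, -0.3911, 0.1914]
eef_rot: [0.707, 0.707, 0.0, 0.0]
ft_force: [0.1, 0.2, 0.1]
width: 0.0928
grip_force: 0.0
```

Request:
carry_out(targets=[[[0,0,0],[0,0,0]],[[0,0,1.4],[0,0,0]],[[0,0,2.8],[0,0,0]],[[0,0,4.2],[0,0,0]],[[0,0,5.1],[0,0,0]]])

```text
clock: 13.3
ee_pos: [0.5231, -0.388, 0.061]
eef_rot: [0.707, 0.707, -0.0, -0.001]
ft_force: [-0.2, -0.6, 0.1]
width: 0.0928
grip_force: 0.0
```

Request:
carry_out(targets=[[[0,0,0],[0,0,0]],[[0,0,0],[0,0,0]],[[0,0,0],[0,0,0]],[[0,0,0],[0,0,0]],[[0,0,0],[0,0,0]]], hand=0)

```text
clock: 13.8
ee_pos: [0.5239, -0.3892, 0.0639]
eef_rot: [0.707, 0.707, 0.0, 0.001]
ft_force: [-0.0, -0.3, 0.7]
width: 0.0575
grip_force: 0.0
```

Request:
carry_out(targets=[[[0,0,0],[0,0,0]],[[0,0,0],[0,0,0]],[[0,0,0],[0,0,0]],[[0,0,0],[0,0,0]],[[0,0,0],[0,0,0]]])

```text
clock: 14.3
ee_pos: [0.5236, -0.3891, 0.0628]
eef_rot: [0.707, 0.707, 0.0, 0.0]
ft_force: [-0.2, -1.4, 2.4]
width: 0.0395
grip_force: 30.0
```

Request:
carry_out(targets=[[[0,0,-0.8],[0,0,0]],[[0,0,-2],[0,0,0]],[[0.5,0.03,-2],[0,0,0]],[[1.8,0.15,-2],[0,0,0]],[[3.28,0.28,-2],[0,0,0]]])

```text
clock: 14.8
ee_pos: [0.5301, -0.3062, 0.1118]
eef_rot: [0.708, 0.707, -0.0, -0.0]
ft_force: [-0.5, 1.3, -2.1]
width: 0.0394
grip_force: 30.0
```

Request:
carry_out(targets=[[[1.4,0.12,0],[0,0,0]],[[2.8,0.24,0],[0,0,0]],[[4.2,0.36,0],[0,0,0]],[[5.6,0.48,0],[0,0,0]],[[7,0.58,0],[0,0,0]]])

```text
clock: 15.3
ee_pos: [0.5446, -0.1302, 0.1119]
eef_rot: [0.707, 0.707, -0.0, -0.0]
ft_force: [-0.4, -0.1, -1.3]
width: 0.0391
grip_force: 30.0
```

Request:
carry_out(targets=[[[1.4,0.1,0],[0,0,0]],[[2.7,0.2,0],[0,0,0]],[[3.48,0.28,0],[0,0,0]],[[3.48,0.28,0.8],[0,0,0]],[[3.48,0.28,1.6],[0,0,0]]])

```text
clock: 15.8
ee_pos: [0.5519, -0.0439, 0.0718]
eef_rot: [0.707, 0.708, 0.0, 0.0]
ft_force: [0.3, 0.1, -1.5]
width: 0.0394
grip_force: 30.0
```

Request:
carry_out(targets=[[[0,0,0.3],[0,0,0]],[[0,0,0.5],[0,0,0]],[[0,0,0.6],[0,0,0]],[[0,0,0.7],[0,0,0]],[[0,0,0.7],[0,0,0]]])

```text
clock: 16.3
ee_pos: [0.5521, -0.0451, 0.0554]
eef_rot: [0.707, 0.707, 0.0, 0.0]
ft_force: [0.6, -0.1, -1.2]
width: 0.0392
grip_force: 30.0
```

Request:
carry_out(targets=[[[0,0,0],[0,0,0]],[[0,0,0],[0,0,0]],[[0,0,0],[0,0,0]],[[0,0,0],[0,0,0]],[[0,0,0],[0,0,0]]], hand=1)

```text
clock: 16.8
ee_pos: [0.552, -0.045, 0.0552]
eef_rot: [0.707, 0.707, 0.0, 0.0]
ft_force: [0.3, -0.6, -0.0]
width: 0.0747
grip_force: 0.0
```

Request:
carry_out(targets=[[[0,0,-0.6],[0,0,0]],[[0,0,-1.8],[0,0,0]],[[0,0,-3.2],[0,0,0]],[[0,0,-4.6],[0,0,0]],[[-0.6,0,-5.4],[0,0,0]]])

```text
clock: 17.3
ee_pos: [0.5526, -0.0593, 0.1946]
eef_rot: [0.707, 0.708, 0.001, 0.001]
ft_force: [0.2, 0.3, -0.7]
width: 0.0927
grip_force: 0.0
```

Request:
carry_out(targets=[[[-1.7,0.45,0],[0,0,-0.34]],[[-3.4,0.9,0],[0,0,-0.68]],[[-5.2,1.36,0],[0,0,-1.02]],[[-7,1.82,0],[0,0,-1.36]],[[-8.64,2.26,0],[0,0,-1.69]]])

```text
clock: 17.8
ee_pos: [0.6087, -0.2782, 0.1915]
eef_rot: [0.618, 0.786, 0.0, 0.0]
ft_force: [-0.2, 0.9, -0.2]
width: 0.0927
grip_force: 0.0
```

Request:
carry_out(targets=[[[0,0,0.8],[0,0,0]],[[0,0,2.2],[0,0,0]],[[0,0,3.6],[0,0,0]],[[0,0,4.6],[0,0,0]],[[0,0,5.2],[0,0,0]]])

```text
clock: 18.3
ee_pos: [0.608, -0.2758, 0.0589]
eef_rot: [0.619, 0.785, -0.0, -0.001]
ft_force: [0.6, -0.2, -1.0]
width: 0.0931
grip_force: 0.0
```

Run:
```python
from h import *
import pickle
a=grab('side','s3'); b=grab('scene','c3')
cv2.imwrite('pics/j3.png',cv2.resize(np.hstack([a['img'][180:400,220:520],b['img'][120:340,200:500]]),(800,293))[:,:,::-1])
o=get_obs(); print(o['clock'],o['ee_pos'],o['eef_rot'])
```

```text
18.4 [ 0.60792836 -0.27574067  0.05900079] [ 6.18964467e-01  7.85418142e-01 -2.55250266e-04 -1.12515404e-03]
```

View pics/j3.png

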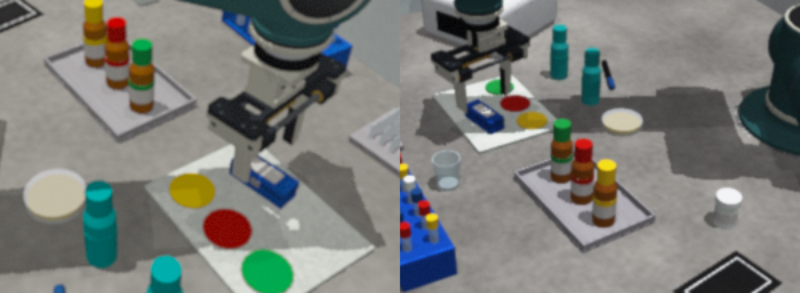

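All three bottles stand in the tray, right panel (561-605,150-195). The open gripper is aligned over the box at (485,115) in the right panel.

Request:
carry_out(targets=[[[0,0,0.7],[0,0,0]],[[0,0,1.3],[0,0,0]],[[0,0,1.7],[0,0,0]],[[0,0,1.9],[0,0,0]],[[0,0,1.94],[0,0,0]]])

```text
clock: 18.9
ee_pos: [0.6083, -0.2759, 0.0109]
eef_rot: [0.619, 0.785, -0.0, -0.0]
ft_force: [0.0, 0.2, 0.3]
width: 0.0932
grip_force: 0.0
```

Request:
carry_out(targets=[[[0,0,0],[0,0,0]],[[0,0,0],[0,0,0]],[[0,0,0],[0,0,0]],[[0,0,0],[0,0,0]],[[0,0,0],[0,0,0]]], hand=0)

```text
clock: 19.4
ee_pos: [0.6086, -0.2761, 0.0119]
eef_rot: [0.619, 0.785, 0.0, 0.0]
ft_force: [-0.7, 0.5, 0.1]
width: 0.0578
grip_force: 0.0
```

Request:
carry_out(targets=[[[0,0,0],[0,0,0]],[[0,0,0],[0,0,0]],[[0,0,0],[0,0,0]],[[0,0,0],[0,0,0]],[[0,0,0],[0,0,0]]])

```text
clock: 19.9
ee_pos: [0.6085, -0.276, 0.0117]
eef_rot: [0.619, 0.785, 0.0, 0.0]
ft_force: [0.1, 1.4, 0.6]
width: 0.0357
grip_force: 30.0
```

Request:
carry_out(targets=[[[0,0,-0.6],[0,0,0]],[[0,0,-1.8],[0,0,0]],[[0,0,-3.2],[0,0,0]],[[0,0,-4.6],[0,0,0]],[[0,0,-6],[0,0,0]]])

```text
clock: 20.4
ee_pos: [0.6083, -0.2759, 0.1643]
eef_rot: [0.619, 0.785, 0.0, 0.0]
ft_force: [0.4, -0.1, -1.7]
width: 0.0361
grip_force: 30.0
```

Request:
carry_out(targets=[[[0,0,-0.6],[0,0,1.69]],[[0,0,-1.2],[0,0,1.69]],[[0,0,-1.2],[0,0,1.69]],[[0,0,-1.2],[0,0,1.69]],[[0,0,-1.2],[0,0,1.69]]])

```text
clock: 20.9
ee_pos: [0.6082, -0.2758, 0.1907]
eef_rot: [0.706, 0.708, -0.0, -0.001]
ft_force: [-0.1, 0.2, -1.6]
width: 0.0357
grip_force: 30.0
```

Run:
```python
from h import *
o=get_obs(); print(o['clock'],o['ee_pos'],o['eef_rot'],o['joints'],o['width'],o['grip_force'])
```

```text
20.9 [ 0.60818872 -0.27582684  0.19069208] [ 7.06304846e-01  7.07907517e-01 -2.17332166e-04 -6.02990604e-04] [-4.63957547e-01  1.09816249e-01  1.49342960e+00 -3.28594938e-05
  1.53962830e+00 -4.66223022e-01] 0.03565028378067886 29.99976485967636
```

Request:
carry_out(targets=[[[1.4,-0.38,0],[0,0,0]],[[3,-0.8,0],[0,0,0]],[[4.6,-1.24,0],[0,0,0]],[[6.2,-1.68,0],[0,0,0]],[[7.8,-2.11,0],[0,0,0]]])

```text
clock: 21.4
ee_pos: [0.5547, -0.0796, 0.1907]
eef_rot: [0.707, 0.708, -0.0, -0.001]
ft_force: [1.4, -0.2, -1.5]
width: 0.0358
grip_force: 30.0
```

Request:
carry_out(targets=[[[1.6,-0.44,0],[0,0,0]],[[3.3,-0.9,0],[0,0,0]],[[5,-1.36,0],[0,0,0]],[[6.7,-1.82,0],[0,0,0]],[[8.3,-2.25,0],[0,0,0]]])

```text
clock: 21.9
ee_pos: [0.4984, 0.1281, 0.1909]
eef_rot: [0.707, 0.708, -0.0, -0.0]
ft_force: [1.2, -0.8, -1.2]
width: 0.0357
grip_force: 30.0
```

Request:
carry_out(targets=[[[1.6,-0.44,0],[0,0,0]],[[3.2,-0.86,0],[0,0,0]],[[4.8,-1.3,0],[0,0,0]],[[6.4,-1.72,0],[0,0,0]],[[7.78,-2.1,0],[0,0,0]]])

```text
clock: 22.4
ee_pos: [0.4459, 0.3227, 0.1908]
eef_rot: [0.706, 0.708, -0.001, -0.0]
ft_force: [0.5, 1.1, -1.2]
width: 0.036
grip_force: 30.0
```

Request:
carry_out(targets=[[[0,0,0],[0,0,0.98]],[[0,0,0],[0,0,1.96]],[[0,0,0],[0,0,2.94]],[[0,0,0],[0,0,3.92]],[[0,0,0],[0,0,4.9]]])

```text
clock: 22.9
ee_pos: [0.4467, 0.3209, 0.1907]
eef_rot: [0.904, 0.427, -0.001, 0.0]
ft_force: [-0.1, 0.1, -0.8]
width: 0.0355
grip_force: 30.0
```

Request:
carry_out(targets=[[[0,0,0],[0,0,0.98]],[[0,0,0],[0,0,1.96]],[[0,0,0],[0,0,2.94]],[[0,0,0],[0,0,3.92]],[[0,0,0],[0,0,4.92]]])

```text
clock: 23.4
ee_pos: [0.4467, 0.3208, 0.1907]
eef_rot: [0.995, 0.098, -0.001, 0.0]
ft_force: [-0.1, -0.0, -1.3]
width: 0.036
grip_force: 30.0
```

Request:
carry_out(targets=[[[0,0,0.8],[0,0,0]],[[0,0,2.2],[0,0,0]],[[0,0,3.4],[0,0,0]],[[0,0,4.4],[0,0,0]],[[0,0,5],[0,0,0]]])

```text
clock: 23.9
ee_pos: [0.446, 0.3203, 0.0638]
eef_rot: [0.995, 0.1, -0.001, 0.001]
ft_force: [-0.2, -0.2, -1.7]
width: 0.0356
grip_force: 30.0
```

Run:
```python
from h import *
a=grab('side','s4'); b=grab('scene','c4')
cv2.imwrite('pics/j4.png',cv2.resize(np.hstack([a['img'][130:260,140:310],b['img'][250:380,380:550]]),(800,306))[:,:,::-1])
o=get_obs(); print(o['clock'],o['ee_pos'],o['eef_rot'],o['width'],o['grip_force'])
```

```text
24.0 [0.44600828 0.3203322  0.06431576] [ 9.94977620e-01  1.00079987e-01 -1.67214611e-03  8.57489098e-04] 0.03585187188047087 29.999793469905853
```

View pics/j4.png

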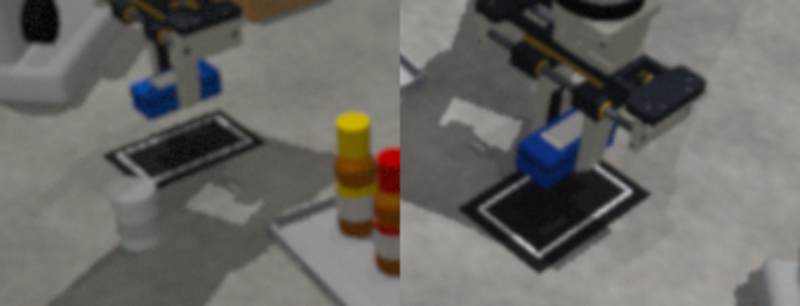

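The box is held lengthways above the mat outline, aligned with it, right panel (560,150) over (560,210).

Request:
carry_out(targets=[[[0,0,0.8],[0,0,0]],[[0,0,1.5],[0,0,0]],[[0,0,2],[0,0,0]],[[0,0,2.25],[0,0,0]],[[0,0,2.38],[0,0,0]]])

```text
clock: 24.5
ee_pos: [0.4472, 0.3211, 0.0073]
eef_rot: [0.995, 0.1, 0.0, -0.0]
ft_force: [-0.5, -0.1, -1.2]
width: 0.0358
grip_force: 30.0
```

Request:
carry_out(targets=[[[0,0,0],[0,0,0]],[[0,0,0],[0,0,0]],[[0,0,0],[0,0,0]],[[0,0,0],[0,0,0]],[[0,0,0],[0,0,0]]], hand=1)

```text
clock: 25.0
ee_pos: [0.4471, 0.3211, 0.0074]
eef_rot: [0.995, 0.1, 0.0, -0.0]
ft_force: [0.9, -0.7, 0.0]
width: 0.071
grip_force: 0.0
```

Request:
carry_out(targets=[[[0,0,-0.6],[0,0,0]],[[0,0,-1.8],[0,0,0]],[[0,0,-3.4],[0,0,0]],[[0,0,-5.2],[0,0,0]],[[0,0,-7.34],[0,0,0]]])

```text
clock: 25.5
ee_pos: [0.4464, 0.3206, 0.1896]
eef_rot: [0.995, 0.1, -0.0, 0.0]
ft_force: [0.5, 0.3, 0.2]
width: 0.0929
grip_force: 0.0
```

Request:
carry_out(targets=[[[0,0,0],[0,0,-0.98]],[[0,0,0],[0,0,-1.96]],[[0,0,0],[0,0,-2.94]],[[0,0,0],[0,0,-3.92]],[[0,0,0],[0,0,-4.91]]])

```text
clock: 26.0
ee_pos: [0.4469, 0.3209, 0.1885]
eef_rot: [0.902, 0.431, 0.0, -0.0]
ft_force: [-0.3, -0.1, 0.3]
width: 0.0929
grip_force: 0.0
```

Request:
carry_out(targets=[[[0,0,0],[0,0,-0.98]],[[0,0,0],[0,0,-1.96]],[[0,0,0],[0,0,-2.94]],[[0,0,0],[0,0,-3.92]],[[0,0,0],[0,0,-4.91]]])

```text
clock: 26.5
ee_pos: [0.4469, 0.3209, 0.1885]
eef_rot: [0.705, 0.709, 0.0, 0.0]
ft_force: [-0.4, 0.0, -0.6]
width: 0.093
grip_force: 0.0
```

Run:
```python
from h import *
import pickle
a=grab('side','s5'); b=grab('scene','c5'); pickle.dump((a,b),open('s5.pkl','wb'))
cv2.imwrite('pics/j5.png',cv2.resize(np.hstack([a['img'][130:330,140:400],b['img'][180:380,250:510]]),(800,308))[:,:,::-1])
o=get_obs(); print(o['clock'],o['ee_pos'],o['eef_rot'],o['width'])
for d,(y0,y1,x0,x1) in((a,(160,330,320,420)),(b,(170,260,310,400))):
  hs=cv2.cvtColor(d['img'],cv2.COLOR_RGB2HSV)[y0:y1,x0:x1]
  for n,lo,hi in(('yellow',22,32),('red',0,6),('green',50,75)):
    m=((hs[...,0]>=lo)&(hs[...,0]<=hi)&(hs[...,1]>170)).astype(np.uint8); m=m
    nn,l,st,ce=cv2.connectedComponentsWithStats(m)
    if nn>1:
      i=min((i for i in range(1,nn) if st[i,4]>30),key=lambda i:st[i,1],default=None)
      if i: u,v=st[i,0]+st[i,2]/2-.5+x0,st[i,1]+st[i,3]/2-.5+y0; print(n,st[i],ray(d,u,v,.108).round(3))
```

```text
26.6 [0.4469784  0.32098652 0.18835225] [7.06206148e-01 7.08006119e-01 4.49427992e-04 1.02214120e-04] 0.09285264523496686
yellow [81  0  7  9 53] [0.824 0.058 0.108]
red [91  7  6  8 32] [0.825 0.022 0.108]
green [  0  50  14  19 226] [ 0.551 -0.045  0.108]
yellow [ 38  70  14  19 217] [0.542 0.093 0.108]
red [ 21  54  13  18 191] [0.547 0.021 0.108]
green [  6  40  11  16 155] [ 0.551 -0.05   0.108]
```

View pics/j5.png

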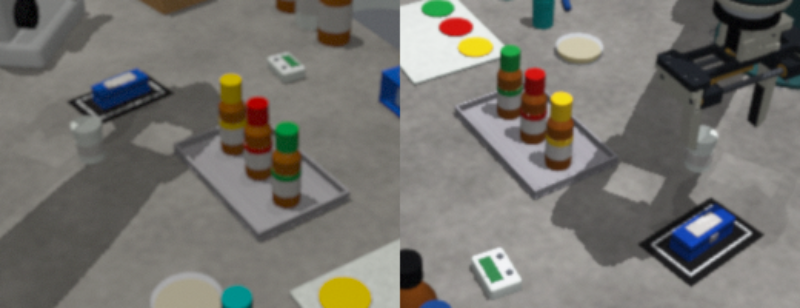

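The box lies released inside the outline, right panel (702,235), and the three bottles stand in the tray. Next I put them back, green first.

Request:
carry_out(targets=[[[-1.4,0.4,0],[0,0,0]],[[-2.9,0.82,0],[0,0,0]],[[-4.4,1.25,0],[0,0,0]],[[-5.9,1.68,0],[0,0,0]],[[-7.4,2.1,0],[0,0,0]]])

```text
clock: 27.1
ee_pos: [0.4996, 0.1345, 0.1881]
eef_rot: [0.709, 0.705, 0.0, 0.0]
ft_force: [0.6, -0.2, -0.3]
width: 0.0931
grip_force: 0.0
```

Request:
carry_out(targets=[[[-1.5,0.4,0],[0,0,0]],[[-3,0.85,0],[0,0,0]],[[-4.5,1.28,0],[0,0,0]],[[-6,1.7,0],[0,0,0]],[[-7.24,2.1,0],[0,0,0]]])

```text
clock: 27.6
ee_pos: [0.5522, -0.047, 0.188]
eef_rot: [0.709, 0.705, 0.0, 0.0]
ft_force: [0.1, 0.5, -0.1]
width: 0.0928
grip_force: 0.0
```

Request:
carry_out(targets=[[[0,0,0],[0,0,0]],[[0,0,1.4],[0,0,0]],[[0,0,2.8],[0,0,0]],[[0,0,4.2],[0,0,0]],[[0,0,5.3],[0,0,0]]])

```text
clock: 28.1
ee_pos: [0.5514, -0.0444, 0.0533]
eef_rot: [0.708, 0.706, -0.0, -0.0]
ft_force: [0.2, 0.8, -0.1]
width: 0.0931
grip_force: 0.0
```

Request:
carry_out(targets=[[[0,0,0],[0,0,0]],[[0,0,0],[0,0,0]],[[0,0,0],[0,0,0]],[[0,0,0],[0,0,0]],[[0,0,0],[0,0,0]]], hand=0)

```text
clock: 28.6
ee_pos: [0.5525, -0.045, 0.0559]
eef_rot: [0.707, 0.707, 0.0, 0.001]
ft_force: [-0.1, 0.1, -0.1]
width: 0.0573
grip_force: 0.0
```

Request:
carry_out(targets=[[[0,0,0],[0,0,0]],[[0,0,0],[0,0,0]],[[0,0,0],[0,0,0]],[[0,0,0],[0,0,0]],[[0,0,0],[0,0,0]]])

```text
clock: 29.1
ee_pos: [0.5521, -0.045, 0.0548]
eef_rot: [0.707, 0.707, 0.0, 0.0]
ft_force: [-1.0, -0.3, 2.6]
width: 0.0395
grip_force: 30.0
```

Request:
carry_out(targets=[[[0,0,-0.8],[0,0,0]],[[0,0,-2.4],[0,0,0]],[[-0.5,-0.03,-2.4],[0,0,0]],[[-1.8,-0.15,-2.4],[0,0,0]],[[-3.28,-0.28,-2.4],[0,0,0]]])

```text
clock: 29.6
ee_pos: [0.5447, -0.1276, 0.1142]
eef_rot: [0.707, 0.708, 0.0, -0.0]
ft_force: [-0.4, -0.2, -0.8]
width: 0.0395
grip_force: 30.0
```

Request:
carry_out(targets=[[[-1.4,-0.12,0],[0,0,0]],[[-2.8,-0.24,0],[0,0,0]],[[-4.2,-0.36,0],[0,0,0]],[[-5.6,-0.48,0],[0,0,0]],[[-7,-0.6,0],[0,0,0]]])

```text
clock: 30.1
ee_pos: [0.5293, -0.3036, 0.1138]
eef_rot: [0.707, 0.707, -0.0, -0.0]
ft_force: [0.3, 0.6, -0.5]
width: 0.0392
grip_force: 30.0
```

Request:
carry_out(targets=[[[-1.4,-0.1,0],[0,0,0]],[[-2.7,-0.2,0],[0,0,0]],[[-3.48,-0.28,0],[0,0,0]],[[-3.48,-0.28,0.7],[0,0,0]],[[-3.48,-0.28,1.4],[0,0,0]]])

```text
clock: 30.6
ee_pos: [0.5228, -0.3886, 0.0779]
eef_rot: [0.707, 0.707, 0.0, -0.0]
ft_force: [0.5, 0.3, -1.4]
width: 0.0396
grip_force: 30.0
```

Request:
carry_out(targets=[[[0,0,0.3],[0,0,0]],[[0,0,0.45],[0,0,0]],[[0,0,0.55],[0,0,0]],[[0,0,0.63],[0,0,0]],[[0,0,0.63],[0,0,0]]])

```text
clock: 31.1
ee_pos: [0.5232, -0.3888, 0.0642]
eef_rot: [0.707, 0.707, 0.0, 0.0]
ft_force: [0.4, 0.1, -1.3]
width: 0.0392
grip_force: 30.0
```

Run:
```python
from h import *
a=grab('side','s6')
cv2.imwrite('pics/j6.png',cv2.resize(a['img'][220:420,300:500],(600,600))[:,:,::-1])
o=get_obs(); print(o['clock'],o['ee_pos'],o['ft_force'],o['width'])
```

```text
31.15 [ 0.52323085 -0.38896445  0.06432144] [-0.41391291  0.43363694 -0.36770822] 0.039139922004953434
```

View pics/j6.png

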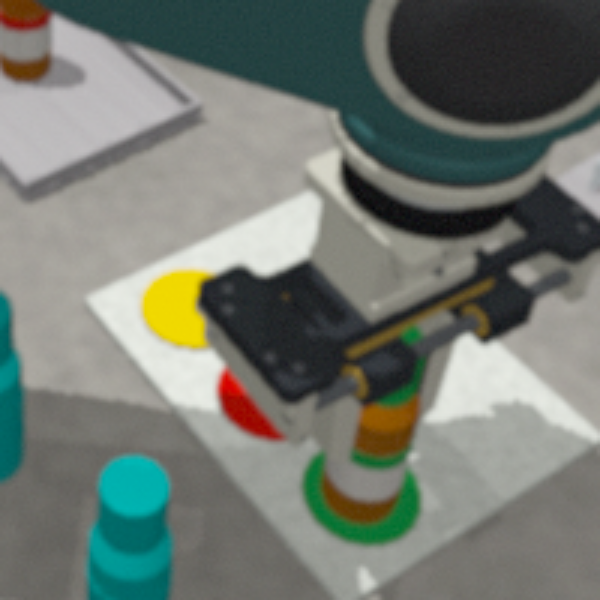

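Green is centred just above its green disc (362,495), so I release it and fetch red.

Request:
carry_out(targets=[[[0,0,0],[0,0,0]],[[0,0,0],[0,0,0]],[[0,0,0],[0,0,0]],[[0,0,0],[0,0,0]],[[0,0,0],[0,0,0]]], hand=1)

```text
clock: 31.65
ee_pos: [0.523, -0.389, 0.064]
eef_rot: [0.707, 0.707, -0.0, 0.0]
ft_force: [0.6, 0.1, 0.1]
width: 0.0746
grip_force: 0.0
```

Request:
carry_out(targets=[[[0,0,-0.6],[0,0,0]],[[0,0,-1.8],[0,0,0]],[[0,0,-3.2],[0,0,0]],[[0,0,-4.6],[0,0,0]],[[0.6,0,-5.4],[0,0,0]]])

```text
clock: 32.15
ee_pos: [0.5233, -0.3751, 0.2033]
eef_rot: [0.707, 0.707, 0.0, 0.002]
ft_force: [0.5, -0.4, 0.5]
width: 0.0931
grip_force: 0.0
```

Request:
carry_out(targets=[[[1.6,0.1,0],[0,0,0]],[[3.2,0.2,0],[0,0,0]],[[4.8,0.3,0],[0,0,0]],[[6.4,0.4,0],[0,0,0]],[[8,0.48,0],[0,0,0]]])

```text
clock: 32.65
ee_pos: [0.5349, -0.1725, 0.2003]
eef_rot: [0.707, 0.707, 0.0, 0.001]
ft_force: [1.1, -0.3, -0.6]
width: 0.0926
grip_force: 0.0
```

Request:
carry_out(targets=[[[1.6,0.1,0],[0,0,0]],[[3.2,0.2,0],[0,0,0]],[[4.8,0.3,0],[0,0,0]],[[6.4,0.4,0],[0,0,0]],[[7.96,0.48,0],[0,0,0]]])

```text
clock: 33.15
ee_pos: [0.5468, 0.0267, 0.2003]
eef_rot: [0.707, 0.707, 0.0, 0.0]
ft_force: [1.3, -0.1, 0.0]
width: 0.0932
grip_force: 0.0
```

Request:
carry_out(targets=[[[0,0,0],[0,0,0]],[[0,0,1.5],[0,0,0]],[[0,0,3.1],[0,0,0]],[[0,0,4.7],[0,0,0]],[[0,0,5.72],[0,0,0]]])

```text
clock: 33.65
ee_pos: [0.5462, 0.0244, 0.054]
eef_rot: [0.707, 0.707, -0.001, -0.001]
ft_force: [-0.6, -0.8, 0.4]
width: 0.0926
grip_force: 0.0
```

Request:
carry_out(targets=[[[0,0,0],[0,0,0]],[[0,0,0],[0,0,0]],[[0,0,0],[0,0,0]],[[0,0,0],[0,0,0]],[[0,0,0],[0,0,0]]], hand=0)

```text
clock: 34.15
ee_pos: [0.5475, 0.0249, 0.0571]
eef_rot: [0.707, 0.707, 0.001, 0.001]
ft_force: [0.3, -0.1, 0.4]
width: 0.0577
grip_force: 0.0
```

Request:
carry_out(targets=[[[0,0,0],[0,0,0]],[[0,0,0],[0,0,0]],[[0,0,0],[0,0,0]],[[0,0,0],[0,0,0]],[[0,0,0],[0,0,0]]])

```text
clock: 34.65
ee_pos: [0.5471, 0.025, 0.0561]
eef_rot: [0.707, 0.707, 0.0, 0.0]
ft_force: [0.5, -0.1, 3.9]
width: 0.0394
grip_force: 30.0
```

Request:
carry_out(targets=[[[0,0,-0.8],[0,0,0]],[[0,0,-2.4],[0,0,0]],[[-0.5,-0.03,-2.4],[0,0,0]],[[-1.8,-0.15,-2.4],[0,0,0]],[[-3.28,-0.25,-2.4],[0,0,0]]])

```text
clock: 35.15
ee_pos: [0.5404, -0.0575, 0.1153]
eef_rot: [0.706, 0.708, -0.0, -0.0]
ft_force: [0.5, 0.3, -1.9]
width: 0.0396
grip_force: 30.0
```

Request:
carry_out(targets=[[[-1.4,-0.1,0],[0,0,0]],[[-2.8,-0.2,0],[0,0,0]],[[-4.2,-0.3,0],[0,0,0]],[[-5.6,-0.4,0],[0,0,0]],[[-7,-0.52,0],[0,0,0]]])

```text
clock: 35.65
ee_pos: [0.5271, -0.2336, 0.115]
eef_rot: [0.707, 0.707, -0.0, -0.0]
ft_force: [0.1, -0.3, -1.5]
width: 0.0392
grip_force: 30.0
```

Request:
carry_out(targets=[[[-1.4,-0.1,0],[0,0,0]],[[-2.6,-0.2,0],[0,0,0]],[[-3.24,-0.25,0],[0,0,0]],[[-3.24,-0.25,0.7],[0,0,0]],[[-3.24,-0.25,1.4],[0,0,0]]])

```text
clock: 36.15
ee_pos: [0.5213, -0.3124, 0.0792]
eef_rot: [0.707, 0.707, 0.0, -0.0]
ft_force: [0.6, -0.6, -2.4]
width: 0.0392
grip_force: 30.0
```

Request:
carry_out(targets=[[[0,0,0.3],[0,0,0]],[[0,0,0.45],[0,0,0]],[[0,0,0.55],[0,0,0]],[[0,0,0.63],[0,0,0]],[[0,0,0.63],[0,0,0]]])

```text
clock: 36.65
ee_pos: [0.5217, -0.3129, 0.0654]
eef_rot: [0.707, 0.707, 0.0, 0.0]
ft_force: [0.3, -0.0, -0.6]
width: 0.0393
grip_force: 30.0
```

Request:
carry_out(targets=[[[0,0,0],[0,0,0]],[[0,0,0],[0,0,0]],[[0,0,0],[0,0,0]],[[0,0,0],[0,0,0]],[[0,0,0],[0,0,0]]], hand=1)

```text
clock: 37.15
ee_pos: [0.5215, -0.313, 0.0652]
eef_rot: [0.707, 0.707, 0.0, 0.0]
ft_force: [-0.2, -0.2, 0.9]
width: 0.0746
grip_force: 0.0
```

Request:
carry_out(targets=[[[0,0,-0.6],[0,0,0]],[[0,0,-1.8],[0,0,0]],[[0,0,-3.2],[0,0,0]],[[0,0,-4.6],[0,0,0]],[[0.6,0,-5.4],[0,0,0]]])

```text
clock: 37.65
ee_pos: [0.5218, -0.299, 0.2045]
eef_rot: [0.707, 0.707, 0.0, 0.002]
ft_force: [-0.1, -0.5, -0.8]
width: 0.093
grip_force: 0.0
```

Request:
carry_out(targets=[[[1.6,0.08,0],[0,0,0]],[[3.2,0.16,0],[0,0,0]],[[4.8,0.24,0],[0,0,0]],[[6.4,0.32,0],[0,0,0]],[[7.9,0.41,0],[0,0,0]]])

```text
clock: 38.15
ee_pos: [0.5316, -0.0988, 0.2016]
eef_rot: [0.707, 0.707, 0.0, 0.001]
ft_force: [0.1, -0.6, -1.2]
width: 0.0931
grip_force: 0.0
```

Request:
carry_out(targets=[[[1.6,0.08,0],[0,0,0]],[[3.2,0.16,0],[0,0,0]],[[4.8,0.24,0],[0,0,0]],[[6.4,0.32,0],[0,0,0]],[[7.82,0.41,0],[0,0,0]]])

```text
clock: 38.65
ee_pos: [0.5418, 0.0969, 0.2016]
eef_rot: [0.707, 0.707, 0.001, 0.0]
ft_force: [0.6, -0.5, 0.3]
width: 0.0932
grip_force: 0.0
```

Request:
carry_out(targets=[[[0,0,0],[0,0,0]],[[0,0,1.5],[0,0,0]],[[0,0,3.1],[0,0,0]],[[0,0,4.7],[0,0,0]],[[0,0,5.77],[0,0,0]]])

```text
clock: 39.15
ee_pos: [0.5413, 0.0943, 0.0542]
eef_rot: [0.707, 0.707, -0.001, -0.0]
ft_force: [0.7, 0.9, 0.2]
width: 0.0932
grip_force: 0.0
```

Request:
carry_out(targets=[[[0,0,0],[0,0,0]],[[0,0,0],[0,0,0]],[[0,0,0],[0,0,0]],[[0,0,0],[0,0,0]],[[0,0,0],[0,0,0]]], hand=0)

```text
clock: 39.65
ee_pos: [0.5426, 0.095, 0.0572]
eef_rot: [0.707, 0.707, 0.001, 0.001]
ft_force: [0.0, -0.3, 1.1]
width: 0.0577
grip_force: 0.0
```

Request:
carry_out(targets=[[[0,0,0],[0,0,0]],[[0,0,0],[0,0,0]],[[0,0,0],[0,0,0]],[[0,0,0],[0,0,0]],[[0,0,0],[0,0,0]]])

```text
clock: 40.15
ee_pos: [0.5421, 0.095, 0.0561]
eef_rot: [0.707, 0.707, 0.0, 0.0]
ft_force: [-0.4, 0.1, 2.7]
width: 0.0391
grip_force: 30.0
```

Request:
carry_out(targets=[[[0,0,-0.8],[0,0,0]],[[0,0,-2.4],[0,0,0]],[[-0.5,-0.03,-2.4],[0,0,0]],[[-1.8,-0.12,-2.4],[0,0,0]],[[-3.28,-0.22,-2.4],[0,0,0]]])

```text
clock: 40.65
ee_pos: [0.5361, 0.0124, 0.1154]
eef_rot: [0.707, 0.708, -0.0, -0.0]
ft_force: [0.3, -0.5, -1.9]
width: 0.0393
grip_force: 30.0
```

Request:
carry_out(targets=[[[-1.4,-0.09,0],[0,0,0]],[[-2.8,-0.18,0],[0,0,0]],[[-4.2,-0.27,0],[0,0,0]],[[-5.6,-0.36,0],[0,0,0]],[[-7,-0.46,0],[0,0,0]]])

```text
clock: 41.15
ee_pos: [0.5243, -0.1636, 0.1151]
eef_rot: [0.707, 0.707, -0.0, -0.0]
ft_force: [0.5, -0.2, -0.2]
width: 0.0394
grip_force: 30.0
```

Request:
carry_out(targets=[[[-1.4,-0.1,0],[0,0,0]],[[-2.5,-0.17,0],[0,0,0]],[[-3,-0.2,0],[0,0,0]],[[-3,-0.2,0.7],[0,0,0]],[[-3,-0.2,1.4],[0,0,0]]])

```text
clock: 41.65
ee_pos: [0.5199, -0.2365, 0.0793]
eef_rot: [0.707, 0.707, 0.0, -0.0]
ft_force: [-1.3, 0.0, -1.5]
width: 0.0391
grip_force: 30.0
```

Request:
carry_out(targets=[[[0,0,0.3],[0,0,0]],[[0,0,0.45],[0,0,0]],[[0,0,0.55],[0,0,0]],[[0,0,0.63],[0,0,0]],[[0,0,0.63],[0,0,0]]])

```text
clock: 42.15
ee_pos: [0.5202, -0.2369, 0.0654]
eef_rot: [0.707, 0.707, 0.0, 0.0]
ft_force: [-0.5, -1.0, -1.6]
width: 0.0391
grip_force: 30.0
```

Request:
carry_out(targets=[[[0,0,0],[0,0,0]],[[0,0,0],[0,0,0]],[[0,0,0],[0,0,0]],[[0,0,0],[0,0,0]],[[0,0,0],[0,0,0]]], hand=1)

```text
clock: 42.65
ee_pos: [0.52, -0.237, 0.0652]
eef_rot: [0.707, 0.707, 0.0, 0.0]
ft_force: [0.4, -0.2, 0.1]
width: 0.0746
grip_force: 0.0
```

Request:
carry_out(targets=[[[0,0,-0.6],[0,0,0]],[[0,0,-1.8],[0,0,0]],[[0,0,-3.2],[0,0,0]],[[0,0,-4.6],[0,0,0]],[[0.6,0,-5.4],[0,0,0]]])

```text
clock: 43.15
ee_pos: [0.5204, -0.223, 0.2044]
eef_rot: [0.708, 0.707, 0.0, 0.002]
ft_force: [1.0, 0.0, -0.1]
width: 0.093
grip_force: 0.0
```

Request:
carry_out(targets=[[[1.6,0.08,0],[0,0,0]],[[3.2,0.16,0],[0,0,0]],[[4.8,0.24,0],[0,0,0]],[[6.4,0.32,0],[0,0,0]],[[7.9,0.41,0],[0,0,0]]])

```text
clock: 43.65
ee_pos: [0.5301, -0.0228, 0.2016]
eef_rot: [0.707, 0.707, 0.0, 0.001]
ft_force: [0.0, -1.3, -0.2]
width: 0.0924
grip_force: 0.0
```

Run:
```python
from h import *
a=grab('side','s7'); b=grab('scene','c7')
cv2.imwrite('pics/j7.png',np.hstack([cv2.resize(a['img'][160:420,170:500],(420,331)),cv2.resize(b['img'][130:380,200:490],(380,331))])[:,:,::-1])
o=get_obs(); print(o['clock'],o['ee_pos'],o['ft_force'],o['width'])
```

```text
43.75 [ 0.53027301 -0.02112452  0.2015746 ] [-0.19528365  0.34853076  0.41164347] 0.09271697097599749
```

View pics/j7.png

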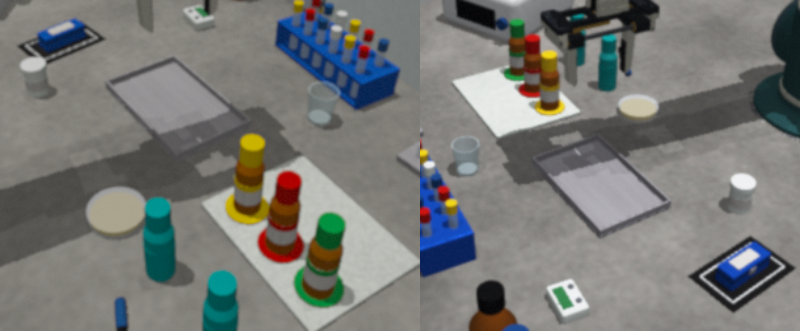

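All three bottles stand on their own discs, left panel (248,205), (281,240) and (320,283). The box is inside the outline, the beaker has not moved, and the robot is clear.

```bash
python3 -c "
from cell import *
print(finish_job())"
```

```text
the job is handed in; nothing more can be done
None
```

The job is done and handed in at about 44 s: the slide box lies released inside the mat outline, each bottle stands on the disc of its own cap colour, and the beaker was left where it stood.

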